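Put the clean squeegees away in the dust cabinet

TASK

Put the two clean squeegees away in the squeegee cabinet: lift its lid until it rests back on its stop and leave it open, then lift each squeegee over the front lip and stand it behind the lip on its wooden foot, blade up and upright, lined up front to back like the one already in there. Hold the squeegees by the wood and let nothing touch their blades, set them down rather than drop them, and leave the stored squeegee and the other things on the bench where they are.

Things in the scene. Friction and masses are not known exactly. Their poses are not given: they have to be found in the camera images.
- cabinet: squeegee cabinet of grey sheet steel, fixed to the bench, 170 deep (x) x 390 wide (y) x 134 high with its lid shut. Origin: centre of its underside; x points to the back, away from its front lip, y to its left, z up. Sheet 3 thick. Inside: 164 deep x 384 wide, no partitions, flat rubber-covered floor at z = 8. The front lip along -x is 66 high with a rolled edge; the rear and both side walls are 130 high. Lid hinge line along y at x = +83, z = 131
- lid (a joint): angle of the lid: 0 shut, grows as it opens, 1.92 rad (110 degrees) on its stop, leaning back past upright. Grey steel top plate (172 x 394) with a front skirt 60 deep that covers the front opening while shut; 0.6 kg, about 3 N at the handle to lift it, slight friction only: it falls shut if let go below about 1.65 rad and falls back on its stop beyond that
- lid_handle (a point): middle of the lid's round steel bar handle, 10 thick, which runs 140 along the cabinet's y, 40 clear of the skirt's front face to the bar's middle. Shut: at cabinet x = -129, z = 101. It moves on an arc of radius 214 about the hinge line; its highest point is about 345 above the bench. The bar is round, so it can turn between the fingers
- lid_hinge (a point): middle of the lid's hinge line (cabinet x = +83, y = 0, z = 131)
- squeegee_1: One of the two to put away, standing loose on the bench: hand screen-printing squeegee, 130 long (its x) x 36 thick (its y) x 105 tall (its z): a pale wooden handle from z = 0 to 86 (foot 36 thick to z = 34, finger groove 26 thick from 34 to 55, blade holder 34 thick from 55 to 86), and along its top a translucent amber rubber blade 9.5 thick, in the middle, sticking up to z = 105. Origin: centre of the underside of the wooden foot; z up while it stands. About 0.29 kg
- squeegee_2: The other one to put away, alike: hand screen-printing squeegee, 130 long (its x) x 36 thick (its y) x 105 tall (its z): a pale wooden handle from z = 0 to 86 (foot 36 thick to z = 34, finger groove 26 thick from 34 to 55, blade holder 34 thick from 55 to 86), and along its top a translucent amber rubber blade 9.5 thick, in the middle, sticking up to z = 105. Origin: centre of the underside of the wooden foot; z up while it stands. About 0.29 kg
- squeegee_1_blade: the rubber blade of squeegee_1, 130 x 9.5 x 20. Origin: middle of its lower edge, 85 above the squeegee's underside
- squeegee_2_blade: the rubber blade of squeegee_2, as above
- squeegee_stored: a like squeegee already standing in the cabinet, its length along the cabinet's x, anywhere from cabinet y = -130 to +130; there is always room for the two others, at least 80 from centre to centre and 60 from the side walls
- thermometer: bystander: black and red pistol-shaped infrared thermometer lying on its side, about 120 x 130 x 47 high. Origin: underside of its barrel
- ink_tub: bystander: white ink tub with lid, 96 across, 95 high. Origin: centre of its underside
- tape_roll: bystander: roll of tan tape lying flat, 104 across, 25 high. Origin: centre of its underside
- scoop_coater: bystander: aluminium emulsion scoop coater, a trough 196 long (x) x 52 x 54 high with black end caps. Origin: centre of its underside
- ink_spatula: bystander: ink spatula 260 long lying flat. Origin: on its underside
- spray_can: bystander: white spray can, 66 across, 180 high, standing. Origin: centre of its underside
Not all that is in view belongs to the job. What is shaped like the squeegee_1 but purple is not meant. Leave any pink look-alike of the squeegee_2 alone.

How it is judged:
By the outcome, as a careful person would: the job done as asked, in the order asked, and still so for the second after the job is handed in, with the robot touching nothing.
It also fails if it takes over 72 s, if anything falls off the work surface, if the arm or the gripper's body presses on something with over 40 N, if the wrist force passes 120 N, or if a joint passes its speed limit or range.

ROBOT

A 6-joint arm with a two-finger parallel gripper is mounted at the origin on the work surface. World frame = base frame: x ahead of the robot, y to its left, z up, the work surface at z = 0. Lengths are in m, angles in rad, forces in N, time in s.
With the tool pointing down it reaches from about 0.375 to 0.9 m from the base axis. Payload 3.1 kg.
Tool frame: the origin (TCP) lies between the finger pads; the fingertips stand 19 mm ahead of it and the grasp point (between the pads) is the TCP; z points along the fingers, y is the line along which they close (so a half turn about z gives the same grasp; the last joint's range is limited). The gripper opens to 87 mm and grips with 3 to 60 N. Pads are 19 mm wide; open, the fingers measure 117 mm over their backs; the gripper's body (75 mm by 190 mm) begins 51 mm behind the grasp point.
Start: joints at [0.943, 0.527, 1.433, -0, 1.181, -0.178], TCP at [0.272, 0.563, 0.221] pointing down, gripper open.
Joint ranges: [-3.08, 3.08], [-0.75, 2.2], [0.22, 2.44], [-1.43, 4.57], [0, 2.65], [-2.85, 2.85]. Speed limits (rad/s): [2.79, 2.79, 3.14, 3.14, 3.14, 3.14].

INTERFACE

Orientations are given as a unit quaternion [w, x, y, z].
In Python, from plant import manip, eyes gives the robot as it stands.
- The arm moves only by the tool servo_tool, never from a script. Its argument "steps" is a list of rows, each an object of numbers: "dx", "dy", "dz": the shift along the tool's x, y, z in mm; "ax", "ay", "az": the turn, a rotation vector about the tool's x, y, z in rad; "fingers": the opening, from 0 (shut) to 1 (fully open). A call has 1 to 12 rows; each row is the pose to reach, as a shift and turn from the pose commanded when the call began, along the tool's axes at that moment; what a row does not reach only later rows make up. A row lasts 1/8 s, in which the tool goes at most 62.5 mm and 10.7 degrees, less where a joint would pass 70% of its speed; a pose out of reach is approached as far as the arm can. A call with a gripper value outside its range is refused whole. The fingers move at their own pace and stop on an object; "newtons" is the grip in N (left out, the last holds). Time passes only in rows, so rows that repeat a pose let the fingers close. It gives the time, the measured TCP pose, the force, the opening and the grip force at its end, in the units of the state.
- manip.state(): the state, without advancing time (a new reading comes with each control period).
- eyes.capture(name): name is "scene" or "top" or "wrist"; returns the picture (480x640x3 uint8, red, green, blue); there is no depth.
- eyes.get_calibration(name): a dict with "intrinsics" (3x3 intrinsics, pixels), "world_to_cam" (4x4, takes a point from world to camera coordinates). Camera axes: x right, y up, looking along -z (the intrinsics and any distortion apply to the point x, -y, -z); pixel columns grow to the right and rows downward; lengths in m; the calibration is good to about 2 mm. A picture is of the moment at which its call begins: read the wrist's pose just before it. get_calibration takes no time and is no camera call; for the wrist camera it gives the pose at the moment of the call.
- manip.close_job(): hands the job in; it is judged then, once.
Trained networks look in the newest picture that a camera, given by its name, has taken for a name from the list of things; names that differ only in an ending like _2 or _b are one class to them, and where a whole thing is asked for, a point or a joint stands for the part that bears it (a point fixed in the world has none). Each returns a list of dicts, best first, with "conf" (0 to 1); they miss things now and then, are a little off and sometimes report something else, mostly with a low value. They report only what shows in the picture. A call takes as long as a camera call. They do not tell look-alikes from the thing itself.
- eyes.regions_of(target, camera): "mask" (480x640 bool, what is visible of it) and "rect" ([centre column, centre row, width, height] in pixels, round what is visible of it).
The state is a dict: "time_s": time; "joint_positions": joint angles; "joint_velocities": joint speeds; "joint_torque": joint torques, N m; "tcp_pos": TCP position; "ee_rot": TCP orientation; "wrist_force": force on the tool from outside, world axes, zero at the start; "torque": the same for the moment, N m; "opening": opening from 0.0 (shut) to 1.0 (fully open); "grip_force": force on a finger pad.
Only numpy, scipy, OpenCV 4.12 (cv2) and the standard library are available. Lean on these libraries where they do the work, as an engineer would, in place of code of your own. Each camera call takes 0.05 s, during which the arm holds its last target. There are 200 camera calls.

## Working session

There is one attempt and no reset: what is moved stays moved. The work goes in short steps, Python scripts to look and compute and a tool call to move; the robot and the scene stay as the last step left them, time stands still between calls to the robot, and variables do not carry over. Pictures are saved under pics/ and viewed, at most 13 in all, crops included, and the job is handed in when it is done.

Besides the shell and the picture viewer there is one more tool, called after "Emit:" in YAML: its name, and indented under it one key for each argument. servo_tool: Moves the arm, as the interface text tells. Its arguments: {"type":"object","properties":{"steps":{"type":"array","items":{"type":"object","properties":{"dx":{"type":"number"},"dy":{"type":"number"},"dz":{"type":"number"},"ax":{"type":"number"},"ay":{"type":"number"},"az":{"type":"number"},"fingers":{"type":"number"}}}},"newtons":{"type":"number"}},"required":["steps"]}

```bash
mkdir -p pics; ls; python3 - <<'E'
from plant import manip, eyes
import cv2,numpy as np
for n in ("scene","top"):
    im=eyes.capture(n); cv2.imwrite(f"pics/{n}0.png",im[:,:,::-1])
    c=eyes.get_calibration(n); print(n,np.round(c["intrinsics"],1).tolist(),np.round(c["world_to_cam"],3).tolist(),[k for k in c])
    for t in("cabinet","lid_handle","squeegee_1","squeegee_1_blade"):
        for r in eyes.regions_of(t,n): print(t,round(r["conf"],2),np.round(r["rect"]).tolist(),int(r["mask"].sum()))
print(manip.state())
E
```

```text
pics
scene [[516.7, 0.0, 317.7], [0.0, 516.7, 244.8], [0.0, 0.0, 1.0]] [[-0.668, 0.744, 0.017, 0.334], [-0.549, -0.509, 0.663, 0.232], [0.502, 0.434, 0.748, -1.592], [0.0, 0.0, 0.0, 1.0]] ['intrinsics', 'world_to_cam']
cabinet 0.9 [341.0, 284.0, 184.0, 161.0] 15998
lid_handle 0.62 [343.0, 271.0, 183.0, 129.0] 10644
squeegee_1 0.8 [218.0, 137.0, 32.0, 51.0] 1200
squeegee_1 0.76 [266.0, 195.0, 46.0, 50.0] 1427
squeegee_1 0.76 [207.0, 181.0, 45.0, 51.0] 1474
squeegee_1 0.71 [337.0, 202.0, 44.0, 35.0] 1576
squeegee_1_blade 0.94 [341.0, 188.0, 50.0, 11.0] 370
squeegee_1_blade 0.74 [264.0, 181.0, 42.0, 25.0] 361
squeegee_1_blade 0.52 [200.0, 257.0, 43.0, 52.0] 1711
top [[448.5, 0.0, 322.0], [0.0, 448.5, 245.8], [0.0, 0.0, 1.0]] [[0.017, -1.0, -0.009, 0.007], [0.995, 0.016, 0.095, -0.537], [-0.095, -0.011, 0.995, -1.316], [0.0, 0.0, 0.0, 1.0]] ['intrinsics', 'world_to_cam']
cabinet 0.95 [289.0, 241.0, 146.0, 92.0] 9630
lid_handle 0.56 [290.0, 244.0, 144.0, 82.0] 9168
squeegee_1 0.88 [411.0, 279.0, 21.0, 45.0] 745
squeegee_1 0.86 [463.0, 249.0, 22.0, 47.0] 840
squeegee_1 0.8 [508.0, 307.0, 2
[... 297 characters left out ...]
 array([ 9.42506513e-01,  5.27557225e-01,  1.43273947e+00, -1.65560706e-05,
        1.18140825e+00, -1.78521085e-01]), 'joint_velocities': array([-7.82745401e-04,  2.56572089e-04, -1.15307821e-03, -7.21811699e-05,
        2.30132112e-04,  9.84051100e-04]), 'joint_torque': array([-7.91069069e-04, -4.39611769e+01, -1.76787937e+01,  6.33959589e-02,
        5.15083072e-02, -2.59832569e-05]), 'tcp_pos': array([0.27168257, 0.56280551, 0.22090061]), 'ee_rot': array([-1.49953834e-05,  2.22990576e-01,  9.74820599e-01, -5.46420243e-05]), 'wrist_force': array([ 0.4477181 ,  0.47321584, -0.31073936]), 'torque': array([0.02755803, 0.00592486, 0.04344134]), 'grip_force': 0.0, 'opening': 0.996532670993703}
```

View pics/scene0.png

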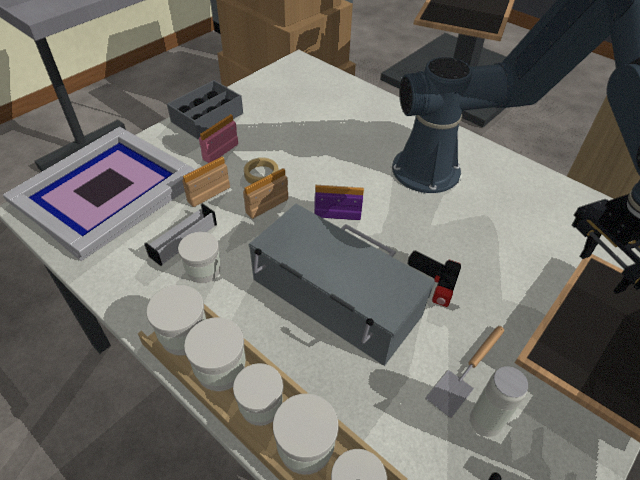

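View pics/top0.png

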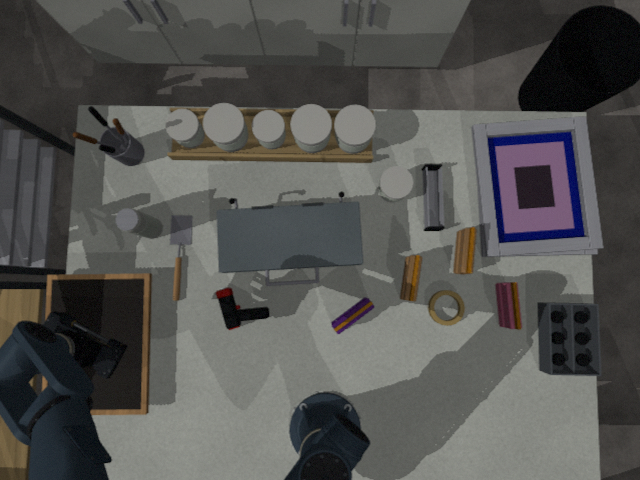

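Scene picture: the cabinet is at (340,285), its handle towards the robot. The real amber/wood squeegees are at (207,181) and (266,192), purple is at (338,203) and pink at (218,138). In the top picture the targets are at (411,278) and (464,250). I'll fit their poses from both views.

```bash
cat > h.py <<'E'
from plant import manip, eyes
import cv2,numpy as np
from scipy.optimize import minimize
def proj(c,P):
    q=np.c_[P,np.ones(len(P))]@np.array(c["world_to_cam"]).T
    K=np.array(c["intrinsics"]); d=-q[:,2]
    return np.c_[K[0,0]*q[:,0]/d+K[0,2],-K[1,1]*q[:,1]/d+K[1,2]]
def box(x0,x1,y0,y1,z0,z1): return np.array([[x,y,z] for x in(x0,x1) for y in(y0,y1) for z in(z0,z1)])/1000
SQ=np.r_[box(-65,65,-18,18,0,34),box(-65,65,-17,17,55,86),box(-65,65,-4.75,4.75,86,105)]
CAB=np.r_[box(-85,85,-195,195,0,130),box(-89,83,-197,197,74,134)]
def place(M,p):
    c,s=np.cos(p[3]),np.sin(p[3]); return M@np.array([[c,s,0],[-s,c,0],[0,0,1]])+p[:3]
def loss(p,M,obs):
    t=0
    for c,m in obs:
        h=cv2.convexHull((place_p:=proj(c,place(M,p))).astype(np.float32)*16).astype(np.int32)
        im=np.zeros((480,640),np.uint8); cv2.fillConvexPoly(im,h,255,cv2.LINE_AA,4)
        a=im/255.; t+=1-np.minimum(a,m).sum()/np.maximum(a,m).sum()
    return t/len(obs)
def fit(M,obs,p0,fixz=False):
    best=None
    for dy in(0,.15,-.15):
        p=np.array(p0,float)+[0,0,0,dy]
        S=np.vstack([p]+[p+d for d in np.diag([.012,.012,.01,.15])])
        r=minimize(loss,p,args=(M,obs),method="Nelder-Mead",options=dict(initial_simplex=S,maxiter=300))
        if best is None or r.fun<best.fun: best=r
    return best.x,best.fun
def ray(c,uv,z):
    W=np.array(c["world_to_cam"]);R=W[:3,:3];o=-R.T@W[:3,3];K=c["intrinsics"]
    d=R.T@np.array([(uv[0]-K[0][2])/K[0][0],-(uv[1]-K[1][2])/K[1][1],-1]); return o+d*(z-o[2])/d[2]
E
python3 - <<'E'
from h import *
C={};R={}
for n in("scene","top"):
    eyes.capture(n); C[n]=eyes.get_calibration(n)
    R[n]={t:eyes.regions_of(t,n) for t in("cabinet","squeegee_1")}
def pick(n,t,uv): return min(R[n][t],key=lambda r:np.hypot(r["rect"][0]-uv[0],r["rect"][1]-uv[1]))
for name,t,M,a,b,yaw in(("cab","cabinet",CAB,(341,284),(289,241),0),("A","squeegee_1",SQ,(266,195),(411,279),0),("B","squeegee_1",SQ,(207,181),(463,249),0)):
    ra,rb=pick("scene",t,a),pick("top",t,b)
    p0=np.r_[ray(C["top"],b,.06)[:2],0,yaw]
    print(name,ra["rect"],rb["rect"])
    for o in ([(C["scene"],ra["mask"]),(C["top"],rb["mask"])],[(C["top"],rb["mask"])]):
        p,f=fit(M,o,p0); print(np.round(p,4),round(f,3))
E
```

```text
cab [340.1, 285.2, 185.0, 157.9] [287.4, 238.9, 150.1, 94.5]
[0.5548 0.1077 0.0007 0.0805] 0.057
[ 0.5556  0.1082 -0.0014  0.0772] 0.069
A [266.6, 194.5, 45.4, 47.2] [410.8, 279.7, 20.1, 43.0]
[ 0.4437 -0.2442 -0.0024 -0.1144] 0.135
[ 0.4488 -0.2612 -0.099  -0.1454] 0.07
B [205.8, 183.4, 49.7, 51.9] [464.4, 249.2, 28.1, 50.2]
[ 0.5245 -0.4042 -0.0046 -0.0602] 0.13
[ 0.5336 -0.4296 -0.0902 -0.0856] 0.073
```

Emit:
servo_tool:
  steps:
    - {"dx": -40, "dy": -40, "dz": -10, "az": 0.12, "fingers": 0.35}
    - {"dx": -85, "dy": -88, "dz": -20, "az": 0.26, "fingers": 0.35}
    - {"dx": -130, "dy": -135, "dz": -39, "az": 0.4, "fingers": 0.35}
    - {"dx": -175, "dy": -180, "dz": -39, "az": 0.55, "fingers": 0.35}
    - {"dx": -218, "dy": -225, "dz": -39, "az": 0.7, "fingers": 0.35}
    - {"dx": -260, "dy": -268, "dz": -39, "az": 0.82, "fingers": 0.35}
    - {"dx": -300, "dy": -310, "dz": -39, "az": 0.94, "fingers": 0.35}
    - {"dx": -330, "dy": -340, "dz": -39, "az": 1.02, "fingers": 0.35}
    - {"dx": -341, "dy": -352, "dz": -39, "az": 1.042, "fingers": 0.35}
    - {"dx": -341, "dy": -352, "dz": -39, "az": 1.042, "fingers": 0.35}

```text
validation failed for argument at $.st...
```

```bash
cat >> h.py <<'E'
from scipy.spatial.transform import Rotation as Ro
def rot(): q=manip.state()["ee_rot"]; return Ro.from_quat(np.r_[q[1:],q[0]])
def goto(P,yaw=None,cmd=None):
    s=manip.state(); R=rot(); d=R.inv().apply(np.array(P)-s["tcp_pos"])*1000
    out=dict(d=np.round(d,1).tolist())
    if yaw is not None: # tool down, tool y at world yaw (mod pi)
        y=R.as_matrix()[:,1]; e=(yaw-np.arctan2(y[1],y[0])+np.pi/2)%np.pi-np.pi/2
        T=Ro.from_matrix(np.array([[np.sin(yaw),np.cos(yaw),0],[-np.cos(yaw),np.sin(yaw),0],[0,0,-1]]))
        if (T.apply([0,1,0])@y)<0: T=T*Ro.from_rotvec([0,0,np.pi])
        out["a"]=np.round((R.inv()*T).as_rotvec(),4).tolist()
    return out
E
python3 - <<'E'
from h import *
s=manip.state();print(s["time_s"],s["tcp_pos"],s["joint_positions"],s["wrist_force"])
im=eyes.capture("wrist");c=eyes.get_calibration("wrist");cv2.imwrite("pics/w1.png",im[:,:,::-1])
cam=-np.array(c["world_to_cam"])[:3,:3].T@np.array(c["world_to_cam"])[:3,3];print("cam",cam)
for n,p in(("bar",(-.129,0,.101)),("barL",(-.129,.07,.101)),("barR",(-.129,-.07,.101)),("fl",(-.089,.197,.134)),("fr",(-.089,-.197,.134))):
    print(n,proj(c,place(np.array([p]),[.5548,.1077,0,.079]))[0].round(1))
np.savez("w1.npz",W=c["world_to_cam"],K=c["intrinsics"])
for r in eyes.regions_of("lid_handle","wrist"):print(r["conf"],r["rect"])
E
```

```text
0.8 [0.27169873 0.56283537 0.22097872] [ 9.42505604e-01  5.27456922e-01  1.43268801e+00  1.19349337e-06
  1.18141045e+00 -1.78505414e-01] [-0.10027595  0.12794086 -1.20789267]
cam [0.20105186 0.5967226  0.38440619]
bar [ 24.7 510.4]
barL [ 69.8 488. ]
barR [-18.1 531.7]
fl [167.2 499.2]
fr [-96.2 621.6]
```

View pics/w1.png

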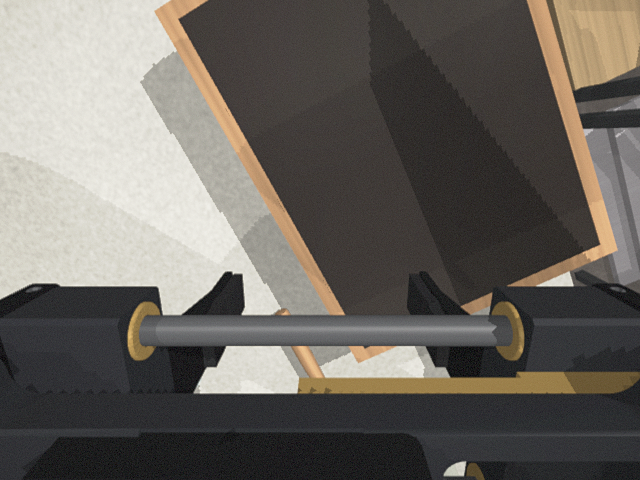

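The wrist picture shows the fingers at about (215,320) and (430,320) over the screen frame. The move was refused, so I'll try a simpler form.

Emit:
servo_tool:
  steps:
    - {"dx": -40, "dy": -40, "dz": -10, "ax": 0, "ay": 0, "az": 0.12, "fingers": 0.35}
    - {"dx": -85, "dy": -88, "dz": -20, "ax": 0, "ay": 0, "az": 0.26, "fingers": 0.35}
    - {"dx": -130, "dy": -135, "dz": -39, "ax": 0, "ay": 0, "az": 0.4, "fingers": 0.35}
  newtons: 20

```text
time_s: 1.27
tcp_pos: [0.3273, 0.3914, 0.2573]
ee_rot: [-0.0, 0.414, 0.91, -0.001]
wrist_force: [1.3, -0.1, 0.2]
opening: 0.746
grip_force: 0.0
```

Emit:
servo_tool:
  steps:
    - {"dx": -40, "dy": -17, "dz": 0, "ax": 0, "ay": 0, "az": 0.1, "fingers": 0.35}
    - {"dx": -85, "dy": -35, "dz": 0, "ax": 0, "ay": 0, "az": 0.2, "fingers": 0.35}
    - {"dx": -130, "dy": -54, "dz": 0, "ax": 0, "ay": 0, "az": 0.3, "fingers": 0.35}
    - {"dx": -175, "dy": -73, "dz": 0, "ax": 0, "ay": 0, "az": 0.4, "fingers": 0.35}
    - {"dx": -220, "dy": -92, "dz": 0, "ax": 0, "ay": 0, "az": 0.5, "fingers": 0.35}
    - {"dx": -255, "dy": -107, "dz": 0, "ax": 0, "ay": 0, "az": 0.6, "fingers": 0.35}
    - {"dx": -279, "dy": -117, "dz": 0, "ax": 0, "ay": 0, "az": 0.642, "fingers": 0.35}
    - {"dx": -279, "dy": -117, "dz": 0, "ax": 0, "ay": 0, "az": 0.642, "fingers": 0.35}
  newtons: 20

```text
time_s: 2.28
tcp_pos: [0.4244, 0.1051, 0.2576]
ee_rot: [0.0, 0.68, 0.733, 0.0]
wrist_force: [0.1, -1.1, -0.2]
opening: 0.353
grip_force: 0.0
```

```bash
python3 - <<'E'
from h import *
s=manip.state();print(s["time_s"],s["tcp_pos"],s["joint_positions"],s["opening"])
im=eyes.capture("wrist");c=eyes.get_calibration("wrist");cv2.imwrite("pics/w2.png",im[:,:,::-1])
for n,p in(("bar",(-.129,0,.101)),("barL",(-.129,.07,.101)),("barR",(-.129,-.07,.101)),("fl",(-.089,.197,.134)),("fr",(-.089,-.197,.134))):
    print(n,proj(c,place(np.array([p]),[.5548,.1077,0,.079]))[0].round(1))
print(goto([.426,.0975,.101],.079))
for r in eyes.regions_of("lid_handle","wrist"):print(r["conf"],r["rect"])
E
```

```text
2.275 [0.42438308 0.10514498 0.2576075 ] [-1.38106142e-02  2.21161643e-01  1.83345450e+00 -1.56109925e-05
  1.08620215e+00 -8.96654887e-02] 0.353385272494291
bar [327.  227.4]
barL [327.  154.6]
barR [327.  291.9]
fl [382.2 -22.9]
fr [364.9 414.5]Traceback (most recent call last):
  File "<stdin>", line 6, in <module>
  File "h.py", line 38, in goto
    T=Ro.from_matrix(np.array([[np.sin(yaw),np.cos(yaw),0],[-np.cos(yaw),np.sin(yaw),0],[0,0,-1]]))
  File "scipy/spatial/transform/_rotation.pyx", line 1143, in scipy.spatial.transform._rotation.Rotation.from_matrix
ValueError: Non-positive determinant (left-handed or null coordinate frame) in rotation matrix 0: [[ 0.07891785  0.99688112  0.        ]
 [-0.99688112  0.07891785  0.        ]
 [ 0.          0.         -1.        ]].
```

View pics/w2.png

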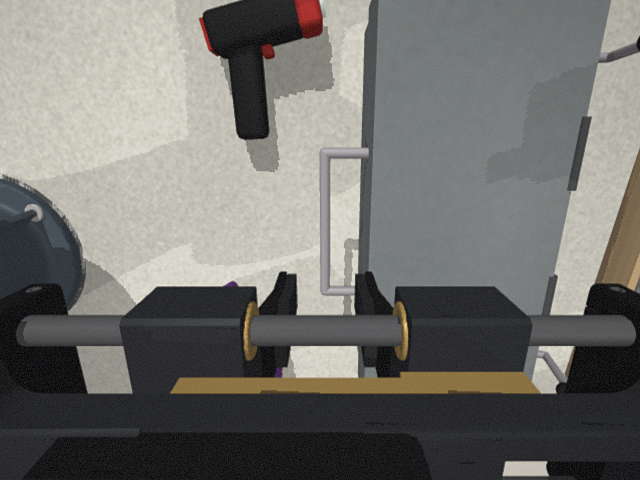

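Emit:
servo_tool:
  steps:
    - {"dx": -8, "dy": 1, "dz": 40, "ax": 0, "ay": 0, "az": 0, "fingers": 0.35}
    - {"dx": -8, "dy": 1, "dz": 85, "ax": 0, "ay": 0, "az": 0, "fingers": 0.35}
    - {"dx": -8, "dy": 1, "dz": 125, "ax": 0, "ay": 0, "az": 0, "fingers": 0.35}
    - {"dx": -8, "dy": 1, "dz": 154, "ax": 0, "ay": 0, "az": 0, "fingers": 0.35}
    - {"dx": -8, "dy": 1, "dz": 154, "ax": 0, "ay": 0, "az": 0, "fingers": 0.35}
    - {"dx": -8, "dy": 1, "dz": 154, "ax": 0, "ay": 0, "az": 0, "fingers": 0}
    - {"dx": -8, "dy": 1, "dz": 154, "ax": 0, "ay": 0, "az": 0, "fingers": 0}
    - {"dx": -8, "dy": 1, "dz": 154, "ax": 0, "ay": 0, "az": 0, "fingers": 0}
    - {"dx": -8, "dy": 1, "dz": 154, "ax": 0, "ay": 0, "az": 0, "fingers": 0}
  newtons: 20

```text
time_s: 3.45
tcp_pos: [0.4244, 0.0985, 0.1041]
ee_rot: [-0.0, 0.679, 0.735, -0.0]
wrist_force: [-1.7, -0.2, 9.4]
opening: 0.025
grip_force: 7.3
```

```bash
sed -i 's/\[\[np.sin(yaw),np.cos(yaw),0\],\[-np.cos(yaw),np.sin(yaw),0\],\[0,0,-1\]\]/[[-np.sin(yaw),np.cos(yaw),0],[np.cos(yaw),np.sin(yaw),0],[0,0,-1]]/' h.py; python3 - <<'E'
from h import *
s=manip.state();print(s["tcp_pos"],s["opening"],s["grip_force"],s["wrist_force"],s["joint_positions"])
R=rot();a=.079;cx=np.array([np.cos(a),np.sin(a),0])
for th in np.linspace(0,1.92,17)[1:]:
    f=lambda t:(-.212*np.cos(t)-.030*np.sin(t), .212*np.sin(t)-.030*np.cos(t))
    x0,z0=f(0);x1,z1=f(th); d=cx*(x1-x0)+[0,0,z1-z0]
    print(round(th,2),(R.inv().apply(d)*1000).round(0))
E
```

```text
[0.42443195 0.0985262  0.10410063] 0.02544321587746178 7.2895123064517975 [-1.67676243 -0.18260133  9.37855048] [-2.93866926e-02  4.91034699e-01  2.00527084e+00 -2.45921618e-04
  6.46370412e-01 -1.08395508e-01]
0.12 [ -0.  -2. -26.]
0.24 [ -0.  -1. -51.]
0.36 [ -0.   3. -77.]
0.48 [  -0.   10. -101.]
0.6 [  -0.   20. -125.]
0.72 [  -0.   33. -147.]
0.84 [  -0.   48. -168.]
0.96 [  -0.   66. -187.]
1.08 [  -0.   85. -203.]
1.2 [  -0.  107. -217.]
1.32 [  -0.  130. -228.]
1.44 [  -0.  154. -236.]
1.56 [  -0.  179. -242.]
1.68 [  -0.  205. -244.]
1.8 [  -0.  231. -244.]
1.92 [  -0.  256. -240.]
```

```bash
python3 - <<'E'
from h import *
im=eyes.capture("wrist");cv2.imwrite("pics/w3.png",im[:,:,::-1])
s=manip.state();print(s["tcp_pos"],s["opening"],s["grip_force"],s["wrist_force"])
E
```

```text
[0.42448386 0.09852598 0.10422319] 0.016894055794259823 7.4795883893966675 [-3.63702306  0.06375946 11.68149786]
```

View pics/w3.png

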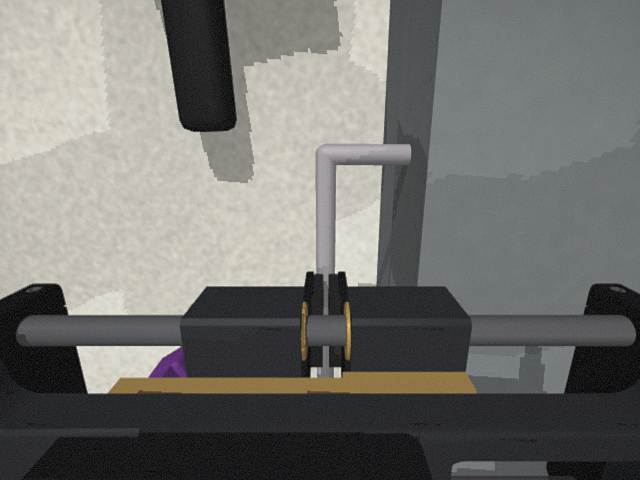

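The bar runs under the closed fingertips and isn't between the pads. I'll triangulate the bar's left corner from the two wrist views: (325,152) in w2 and (324,152) in w3.

```bash
python3 - <<'E'
from h import *
c=eyes.get_calibration("wrist");s=manip.state();W3=np.array(c["world_to_cam"]);R3=W3[:3,:3]
print("cam axis",-R3[2],"K",c["intrinsics"][0][0])
o3=-R3.T@W3[:3,3]; off=rot().inv().apply(o3-s["tcp_pos"]);print("off",off)
# w2 pose
R2t=Ro.from_quat([.68,.733,0,0]); rel=rot().inv().as_matrix()@R3.T
Rc2=(R2t.as_matrix()@rel); o2=np.array([.42438,.10514,.25761])+R2t.apply(off)
K=c["intrinsics"]
def d(Rc,uv): return Rc@np.array([(uv[0]-K[0][2])/K[0][0],-(uv[1]-K[1][2])/K[1][1],-1])
for a,b in(((326,153),(325,153)),):
    d2,d3=d(Rc2,a),d(R3.T,b)
    t,res,_,_=np.linalg.lstsq(np.c_[d2,-d3],o3-o2,rcond=None); print(o2+t[0]*d2,o3+t[1]*d3)
for n,p in(("bar",(-.129,0,.101)),("barL",(-.129,.07,.101))):
  for z in(.101,.085,.07):
    print(n,z,proj(c,place(np.array([p[:2]+(z,)]),[.5548,.1077,0,.079]))[0].round(1))
for n,p in(("tipL",(.0,.001,.019)),("tcp",(0,0,0)),("pad edge",(.0095,0,.019))):
    print(n,proj(c,np.array([s["tcp_pos"]+rot().apply(p)])))
E
```

```text
cam axis [ 0.02202756 -0.28589476 -0.95800781] K 335.5205571452336
off [ 7.83003047e-02  1.00072748e-04 -1.63431165e-01]
[0.41809389 0.18759747 0.51063035] [0.41802381 0.18851744 0.51058507]
bar 0.101 [328.1 287.8]
bar 0.085 [327.9 276. ]
bar 0.07 [327.8 266.5]
barL 0.101 [328.5 155.7]
barL 0.085 [328.2 153.9]
barL 0.07 [328.  152.5]
tipL [[326.83745078 274.3649755 ]]
tcp [[325.12404211 288.50330749]]
pad edge [[325.12834127 259.20669447]]
```

```bash
python3 - <<'E'
import cv2
a=cv2.imread("pics/w3.png")[240:390,270:380]; b=cv2.imread("pics/w2.png")[130:310,290:400]
a=cv2.resize(a,None,fx=4,fy=4,interpolation=cv2.INTER_CUBIC); b=cv2.resize(b,(360,600))
import numpy as np
b=cv2.resize(b,(360,600));cv2.imwrite("pics/w3c.png",np.hstack([a,b[:600]])[:, :800])
E
```

```text
(no output)
```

View pics/w3c.png

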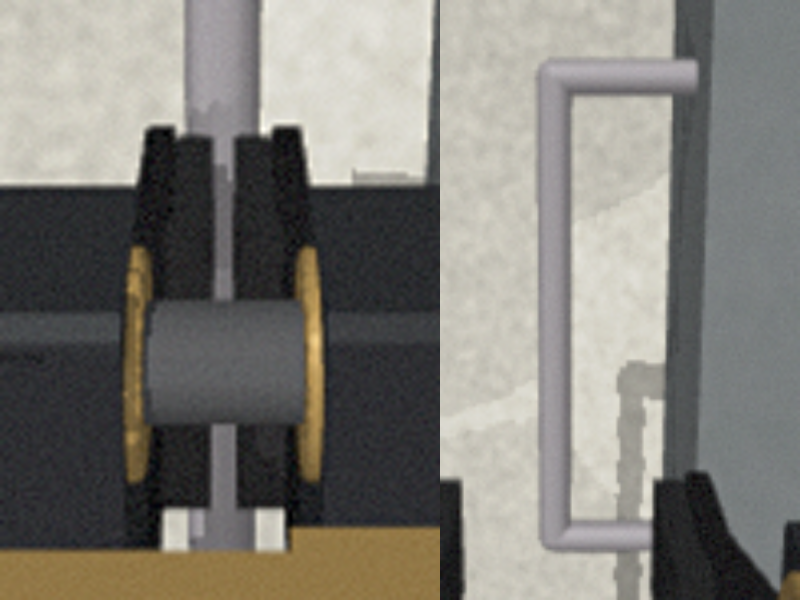

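The crop shows the bar at pad level, with the pads closed unusually far around it. A small lift will show whether it is held.

Emit:
servo_tool:
  steps:
    - {"dx": 0, "dy": -1, "dz": -7, "ax": 0, "ay": 0, "az": 0, "fingers": 0}
    - {"dx": 0, "dy": -1, "dz": -14, "ax": 0, "ay": 0, "az": 0, "fingers": 0}
    - {"dx": 0, "dy": -1, "dz": -14, "ax": 0, "ay": 0, "az": 0, "fingers": 0}
  newtons: 20

```text
time_s: 3.88
tcp_pos: [0.4249, 0.0984, 0.1181]
ee_rot: [0.001, 0.679, 0.734, 0.001]
wrist_force: [-0.7, 0.6, -0.4]
opening: 0.008
grip_force: 0.0
```

```bash
python3 - <<'E'
from h import *
im=eyes.capture("wrist");cv2.imwrite("pics/w4.png",np.vstack([im[130:390,260:420]]).repeat(2,0).repeat(2,1)[:,:,::-1])
s=manip.state();print(s["tcp_pos"],s["opening"],s["grip_force"],s["wrist_force"])
E
```

```text
[0.42470133 0.09843879 0.11777411] 0.005571654815954286 0.0 [ 0.4783581  -0.2350941   0.07057837]
```

View pics/w4.png

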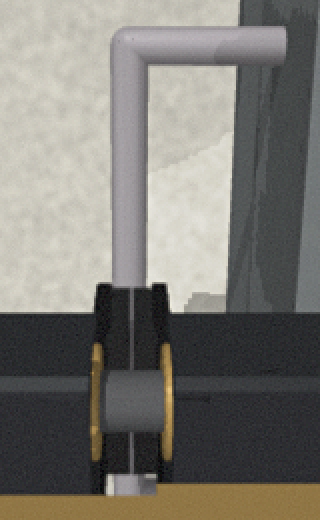

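Picture: the closed tips sit above the bar at about (130,290), so they squeezed off it. I'll open and grasp about 14 mm lower.

Emit:
servo_tool:
  steps:
    - {"dx": 0, "dy": 1, "dz": -12, "ax": 0, "ay": 0, "az": 0, "fingers": 0.35}
    - {"dx": 0, "dy": 1, "dz": -12, "ax": 0, "ay": 0, "az": 0, "fingers": 0.35}
    - {"dx": 0, "dy": 1, "dz": -12, "ax": 0, "ay": 0, "az": 0, "fingers": 0.35}
    - {"dx": 0, "dy": 1, "dz": -12, "ax": 0, "ay": 0, "az": 0, "fingers": 0.35}
    - {"dx": 0, "dy": 1, "dz": 10, "ax": 0, "ay": 0, "az": 0, "fingers": 0.35}
    - {"dx": 0, "dy": 1, "dz": 20, "ax": 0, "ay": 0, "az": 0, "fingers": 0.35}
    - {"dx": 0, "dy": 1, "dz": 28, "ax": 0, "ay": 0, "az": 0, "fingers": 0.35}
    - {"dx": 0, "dy": 1, "dz": 28, "ax": 0, "ay": 0, "az": 0, "fingers": 0.35}
  newtons: 20

```text
time_s: 4.92
tcp_pos: [0.4249, 0.0985, 0.0889]
ee_rot: [-0.001, 0.679, 0.734, -0.0]
wrist_force: [0.4, 0.2, 0.2]
opening: 0.35
grip_force: 0.0
```

Emit:
servo_tool:
  steps:
    - {"dx": 0, "dy": 0, "dz": 0, "ax": 0, "ay": 0, "az": 0, "fingers": 0}
    - {"dx": 0, "dy": 0, "dz": 0, "ax": 0, "ay": 0, "az": 0, "fingers": 0}
    - {"dx": 0, "dy": 0, "dz": 0, "ax": 0, "ay": 0, "az": 0, "fingers": 0}
    - {"dx": 0, "dy": 0, "dz": 0, "ax": 0, "ay": 0, "az": 0, "fingers": 0}
  newtons: 20

```text
time_s: 5.42
tcp_pos: [0.4243, 0.0985, 0.0896]
ee_rot: [-0.001, 0.679, 0.735, -0.001]
wrist_force: [-2.2, -1.0, 4.2]
opening: 0.105
grip_force: 20.0
```

Emit:
servo_tool:
  steps:
    - {"dx": 0, "dy": -1, "dz": -13, "ax": 0, "ay": 0, "az": 0, "fingers": 0}
    - {"dx": 0, "dy": -2, "dz": -26, "ax": 0, "ay": 0, "az": 0, "fingers": 0}
    - {"dx": 0, "dy": -1, "dz": -51, "ax": 0, "ay": 0, "az": 0, "fingers": 0}
    - {"dx": 0, "dy": 3, "dz": -77, "ax": 0, "ay": 0, "az": 0, "fingers": 0}
    - {"dx": 0, "dy": 10, "dz": -101, "ax": 0, "ay": 0, "az": 0, "fingers": 0}
    - {"dx": 0, "dy": 20, "dz": -125, "ax": 0, "ay": 0, "az": 0, "fingers": 0}
  newtons: 20

```text
time_s: 6.18
tcp_pos: [0.4434, 0.1, 0.2156]
ee_rot: [-0.001, 0.679, 0.735, -0.001]
wrist_force: [-0.3, -1.2, -5.3]
opening: 0.107
grip_force: 20.0
```

Emit:
servo_tool:
  steps:
    - {"dx": 0, "dy": 13, "dz": -22, "ax": 0, "ay": 0, "az": 0, "fingers": 0}
    - {"dx": 0, "dy": 28, "dz": -43, "ax": 0, "ay": 0, "az": 0, "fingers": 0}
    - {"dx": 0, "dy": 46, "dz": -62, "ax": 0, "ay": 0, "az": 0, "fingers": 0}
    - {"dx": 0, "dy": 65, "dz": -78, "ax": 0, "ay": 0, "az": 0, "fingers": 0}
    - {"dx": 0, "dy": 87, "dz": -92, "ax": 0, "ay": 0, "az": 0, "fingers": 0}
    - {"dx": 0, "dy": 110, "dz": -103, "ax": 0, "ay": 0, "az": 0, "fingers": 0}
    - {"dx": 0, "dy": 134, "dz": -111, "ax": 0, "ay": 0, "az": 0, "fingers": 0}
  newtons: 20

```text
time_s: 7.05
tcp_pos: [0.5786, 0.1104, 0.3293]
ee_rot: [0.001, 0.679, 0.735, 0.0]
wrist_force: [-1.7, -0.8, 1.6]
opening: 0.108
grip_force: 20.0
```

Emit:
servo_tool:
  steps:
    - {"dx": 0, "dy": 25, "dz": -6, "ax": 0, "ay": 0, "az": 0, "fingers": 0}
    - {"dx": 0, "dy": 51, "dz": -8, "ax": 0, "ay": 0, "az": 0, "fingers": 0}
    - {"dx": 0, "dy": 77, "dz": -8, "ax": 0, "ay": 0, "az": 0, "fingers": 0}
    - {"dx": 0, "dy": 93, "dz": -6, "ax": 0, "ay": 0, "az": 0, "fingers": 0}
    - {"dx": 0, "dy": 102, "dz": -4, "ax": 0, "ay": 0, "az": 0, "fingers": 0}
    - {"dx": 0, "dy": 102, "dz": -4, "ax": 0, "ay": 0, "az": 0, "fingers": 0}
  newtons: 20

```text
time_s: 7.8
tcp_pos: [0.6799, 0.1181, 0.3317]
ee_rot: [0.001, 0.679, 0.734, -0.0]
wrist_force: [-3.3, -2.4, 5.2]
opening: 0.105
grip_force: 20.0
```

Emit:
servo_tool:
  steps:
    - {"dx": 0, "dy": 0, "dz": 0, "ax": 0, "ay": 0, "az": 0, "fingers": 0.35}
    - {"dx": 0, "dy": 0, "dz": 0, "ax": 0, "ay": 0, "az": 0, "fingers": 0.35}
    - {"dx": 0, "dy": 0, "dz": 0, "ax": 0, "ay": 0, "az": 0, "fingers": 0.35}
    - {"dx": 0, "dy": 0, "dz": -25, "ax": 0, "ay": 0, "az": 0, "fingers": 0.35}
    - {"dx": 0, "dy": 0, "dz": -55, "ax": 0, "ay": 0, "az": 0, "fingers": 0.35}
    - {"dx": 0, "dy": -40, "dz": -55, "ax": 0, "ay": 0, "az": 0, "fingers": 0.5}
    - {"dx": 0, "dy": -100, "dz": -55, "ax": 0, "ay": 0, "az": 0, "fingers": 0.8}
    - {"dx": -20, "dy": -160, "dz": -55, "ax": 0, "ay": 0, "az": 0, "fingers": 0.98}
    - {"dx": -20, "dy": -160, "dz": -55, "ax": 0, "ay": 0, "az": 0, "fingers": 0.98}
  newtons: 20

```text
time_s: 8.93
tcp_pos: [0.5171, 0.086, 0.3837]
ee_rot: [-0.002, 0.679, 0.734, -0.002]
wrist_force: [1.4, 0.0, 0.4]
opening: 0.716
grip_force: 0.0
```

```bash
python3 - <<'E'
from h import *
s=manip.state();print(s["tcp_pos"],s["joint_positions"])
print(goto([.444,-.244,.26],-.114+np.pi/2))
E
```

```text
[0.51706845 0.08598494 0.38371268] [-4.85420527e-02  2.34457916e-01  1.44350390e+00 -8.71927357e-05
  1.46872192e+00 -1.26812518e-01]
{'d': [-323.3, -98.0, 124.0], 'a': [-0.0038, -0.004, -1.3785]}
```

Emit:
servo_tool:
  steps:
    - {"dx": -40, "dy": -12, "dz": 10, "ax": 0, "ay": 0, "az": -0.17, "fingers": 0.98}
    - {"dx": -80, "dy": -24, "dz": 25, "ax": 0, "ay": 0, "az": -0.34, "fingers": 0.98}
    - {"dx": -120, "dy": -36, "dz": 40, "ax": 0, "ay": 0, "az": -0.51, "fingers": 0.98}
    - {"dx": -160, "dy": -48, "dz": 55, "ax": 0, "ay": 0, "az": -0.68, "fingers": 0.98}
    - {"dx": -200, "dy": -60, "dz": 70, "ax": 0, "ay": 0, "az": -0.85, "fingers": 0.98}
    - {"dx": -240, "dy": -72, "dz": 85, "ax": 0, "ay": 0, "az": -1.02, "fingers": 0.98}
    - {"dx": -280, "dy": -85, "dz": 105, "ax": 0, "ay": 0, "az": -1.19, "fingers": 0.98}
    - {"dx": -310, "dy": -95, "dz": 124, "ax": 0, "ay": 0, "az": -1.34, "fingers": 0.98}
    - {"dx": -323, "dy": -98, "dz": 124, "ax": 0, "ay": 0, "az": -1.38, "fingers": 0.98}
    - {"dx": -323, "dy": -98, "dz": 124, "ax": 0, "ay": 0, "az": -1.38, "fingers": 0.98}
  newtons: 20

```text
time_s: 10.18
tcp_pos: [0.4514, -0.2452, 0.2602]
ee_rot: [0.001, 0.057, 0.998, -0.0]
wrist_force: [-0.5, 0.3, 0.4]
opening: 0.98
grip_force: 0.0
```

```bash
python3 - <<'E'
from h import *
s=manip.state();print(s["time_s"],s["tcp_pos"],s["joint_positions"][[0,5]])
obs={}
im=eyes.capture("wrist");c=eyes.get_calibration("wrist");R=eyes.regions_of("squeegee_1","wrist")
it=eyes.capture("top");ct=eyes.get_calibration("top");T=eyes.regions_of("squeegee_1","top")
isc=eyes.capture("scene");cs=eyes.get_calibration("scene")
print([(round(r["conf"],2),np.round(r["rect"]).tolist()) for r in R]);print([(round(r["conf"],2),np.round(r["rect"]).tolist()) for r in T])
pred=[.4437,-.2442,0,-.114]; uv=proj(c,place(SQ,pred)).round(0); print("pred wrist hull",uv.min(0),uv.max(0))
v=np.hstack([im[:,:][::2,::2],it[120:360,160:480]]); v2=np.hstack([isc[120:360,180:500],im[240:,160:480]])
cv2.imwrite("pics/m1.png",np.vstack([v,v2])[:,:,::-1])
if R:
    r=min(R,key=lambda r:abs(r["rect"][0]-uv[:,0].mean())+abs(r["rect"][1]-uv[:,1].mean()))
    np.savez("A.npz",m=r["mask"],W=c["world_to_cam"],K=c["intrinsics"])
E
```

```text
10.175 [ 0.45140591 -0.24523454  0.26022094] [-0.71567732 -2.1723422 ]
[(0.88, [201.0, 266.0, 58.0, 87.0]), (0.87, [494.0, 66.0, 164.0, 131.0]), (0.85, [62.0, 167.0, 123.0, 140.0]), (0.71, [327.0, 206.0, 43.0, 128.0])]
[(0.8, [510.0, 308.0, 26.0, 46.0]), (0.7, [351.0, 313.0, 42.0, 35.0]), (0.56, [469.0, 234.0, 17.0, 18.0]), (0.45, [409.0, 280.0, 20.0, 33.0])]
pred wrist hull [308. 140.] [343. 273.]
```

View pics/m1.png

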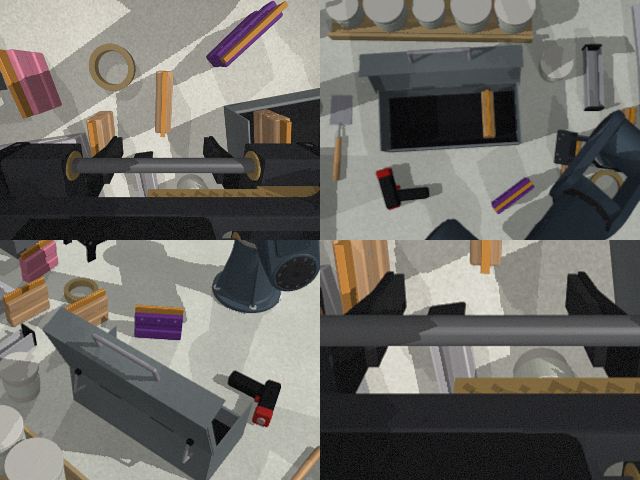

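The montage shows the lid leaning back open. The stored squeegee is at top pixel (328,235), squeegee A is centred under the wrist camera at (327,206), and B is at its left at (201,266). Next I'll refine A and the stored squeegee.

```bash
python3 - <<'E'
from h import *
d=np.load("A.npz");c=dict(world_to_cam=d["W"],intrinsics=d["K"])
f=lambda q:loss([q[0],q[1],0,q[2]],SQ,[(c,d["m"])])
q0=np.array([.4437,-.2442,-.114])
best=min((minimize(f,q0+[0,0,a],method="Nelder-Mead",options=dict(initial_simplex=np.vstack([q0+[0,0,a]]+[q0+[0,0,a]+e for e in np.diag([.01,.01,.1])]))) for a in(0,.1,-.1)),key=lambda r:r.fun)
q=best.x;print(q.round(4),best.fun)
uv=proj(c,place(SQ,[q[0],q[1],0,q[2]]));print(uv.min(0),uv.max(0),proj(c,place(np.array([[-.065,0,.105],[.065,0,.105]]),[q[0],q[1],0,q[2]])))
print(goto([q[0],q[1],.13],q[2]+np.pi/2),goto([q[0],q[1],.069],q[2]+np.pi/2))
# stored: blade ends by rays from the top picture
ct=eyes.get_calibration("top")
P=ray(ct,(328,235),.1)-[.5548,.1077,0]; a=.079
print("stored cab xy",P[0]*np.cos(a)+P[1]*np.sin(a),-P[0]*np.sin(a)+P[1]*np.cos(a))
E
```

```text
[ 0.4441 -0.2429 -0.1518] 0.0806474630884485
[308.37665756 139.9469692 ] [346.5542817  273.80257035] [[329.24372057 142.31890959]
 [324.01629834 273.63834063]]
{'d': [6.8, -0.8, 130.7], 'a': [-0.0002, 0.0007, 0.0408]} {'d': [6.8, -0.8, 191.7], 'a': [-0.0002, 0.0007, 0.0408]}
stored cab xy -0.0029369659414574976 -0.10889854361994103
```

Emit:
servo_tool:
  steps:
    - {"dx": 7, "dy": -1, "dz": 40, "ax": 0, "ay": 0, "az": 0.04, "fingers": 0.98}
    - {"dx": 7, "dy": -1, "dz": 85, "ax": 0, "ay": 0, "az": 0.04, "fingers": 0.98}
    - {"dx": 7, "dy": -1, "dz": 130, "ax": 0, "ay": 0, "az": 0.04, "fingers": 0.98}
    - {"dx": 7, "dy": -1, "dz": 165, "ax": 0, "ay": 0, "az": 0.04, "fingers": 0.98}
    - {"dx": 7, "dy": -1, "dz": 190, "ax": 0, "ay": 0, "az": 0.04, "fingers": 0.98}
    - {"dx": 7, "dy": -1, "dz": 190, "ax": 0, "ay": 0, "az": 0.04, "fingers": 0.98}
    - {"dx": 7, "dy": -1, "dz": 190, "ax": 0, "ay": 0, "az": 0.04, "fingers": 0.7}
    - {"dx": 7, "dy": -1, "dz": 190, "ax": 0, "ay": 0, "az": 0.04, "fingers": 0.5}
  newtons: 25

```text
time_s: 11.42
tcp_pos: [0.4442, -0.2443, 0.0718]
ee_rot: [0.001, 0.076, 0.997, -0.001]
wrist_force: [1.0, 0.1, -0.1]
opening: 0.829
grip_force: 0.0
```

Emit:
servo_tool:
  steps:
    - {"dx": 0, "dy": 0, "dz": 0, "ax": 0, "ay": 0, "az": 0, "fingers": 0.3}
    - {"dx": 0, "dy": 0, "dz": 0, "ax": 0, "ay": 0, "az": 0, "fingers": 0.2}
    - {"dx": 0, "dy": 0, "dz": 0, "ax": 0, "ay": 0, "az": 0, "fingers": 0.2}
    - {"dx": 0, "dy": 0, "dz": 0, "ax": 0, "ay": 0, "az": 0, "fingers": 0.2}
  newtons: 25

```text
time_s: 11.92
tcp_pos: [0.4432, -0.2437, 0.0705]
ee_rot: [-0.0, 0.076, 0.997, 0.0]
wrist_force: [1.1, 1.5, -0.0]
opening: 0.387
grip_force: 25.0
```

Emit:
servo_tool:
  steps:
    - {"dx": 0, "dy": 0, "dz": -15, "ax": 0, "ay": 0, "az": 0, "fingers": 0.2}
    - {"dx": 0, "dy": 0, "dz": -55, "ax": 0, "ay": 0, "az": 0, "fingers": 0.2}
    - {"dx": 0, "dy": 0, "dz": -105, "ax": 0, "ay": 0, "az": 0, "fingers": 0.2}
    - {"dx": 0, "dy": 15, "dz": -145, "ax": 0, "ay": 0, "az": 0, "fingers": 0.2}
    - {"dx": -3, "dy": 45, "dz": -160, "ax": 0, "ay": 0, "az": -0.02, "fingers": 0.2}
    - {"dx": -7, "dy": 90, "dz": -160, "ax": 0, "ay": 0, "az": -0.05, "fingers": 0.2}
    - {"dx": -11, "dy": 140, "dz": -160, "ax": 0, "ay": 0, "az": -0.08, "fingers": 0.2}
    - {"dx": -16, "dy": 190, "dz": -160, "ax": 0, "ay": 0, "az": -0.11, "fingers": 0.2}
    - {"dx": -21, "dy": 240, "dz": -160, "ax": 0, "ay": 0, "az": -0.14, "fingers": 0.2}
    - {"dx": -26, "dy": 290, "dz": -160, "ax": 0, "ay": 0, "az": -0.17, "fingers": 0.2}
    - {"dx": -30, "dy": 340, "dz": -160, "ax": 0, "ay": 0, "az": -0.2, "fingers": 0.2}
    - {"dx": -34, "dy": 390, "dz": -160, "ax": 0, "ay": 0, "az": -0.22, "fingers": 0.2}
  newtons: 25

```text
time_s: 13.42
tcp_pos: [0.5352, 0.1382, 0.2307]
ee_rot: [-0.0, -0.035, 0.999, -0.0]
wrist_force: [0.8, -0.1, -3.9]
opening: 0.391
grip_force: 25.0
```

Emit:
servo_tool:
  steps:
    - {"dx": -14, "dy": 40, "dz": 0, "ax": 0, "ay": 0, "az": -0.01, "fingers": 0.2}
    - {"dx": -17, "dy": 54, "dz": 0, "ax": 0, "ay": 0, "az": -0.01, "fingers": 0.2}
    - {"dx": -17, "dy": 54, "dz": 0, "ax": 0, "ay": 0, "az": -0.01, "fingers": 0.2}
  newtons: 25

```text
time_s: 13.8
tcp_pos: [0.5482, 0.192, 0.2303]
ee_rot: [-0.001, -0.04, 0.999, -0.0]
wrist_force: [-0.7, -0.9, -3.1]
opening: 0.388
grip_force: 25.0
```

```bash
python3 - <<'E'
from h import *
s=manip.state();print(s["time_s"],s["tcp_pos"],s["opening"],s["wrist_force"])
print(goto([.5481,.1924,.080],.079+np.pi/2))
im=eyes.capture("wrist");c=eyes.get_calibration("wrist");it=eyes.capture("top")
cv2.imwrite("pics/m2.png",np.hstack([im[::2,::2],it[120:360,160:480]])[:,:,::-1].copy())
for n,P in(("stored",place(np.array([[-.065,0,.113],[.065,0,.113]])+[-.003,-.109,0],[.5548,.1077,0,.079])),("lip",place(np.array([[-.085,.195,.066],[-.085,-.195,.066],[-.085,.195,.13]]),[.5548,.1077,0,.079]))): print(n,proj(c,P).round(0).tolist())
for r in eyes.regions_of("squeegee_stored","wrist"):print(round(r["conf"],2),np.round(r["rect"]))
E
```

```text
13.8 [0.54823769 0.19203651 0.23027698] 0.3877406240384144 [-0.73989355 -0.91796863 -3.13115746]
{'d': [-0.1, 0.5, 150.3], 'a': [-0.0007, -0.0014, 0.001]}
stored [[89.0, 149.0], [117.0, 295.0]]
lip [[446.0, 128.0], [27.0, 129.0], [475.0, 127.0]]
0.79 [135. 228.  97. 151.]
0.3 [299. 411. 446. 133.]
```

View pics/m2.png

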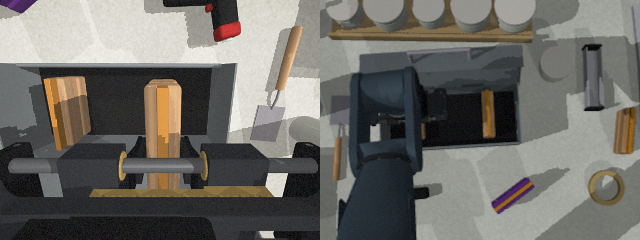

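Emit:
servo_tool:
  steps:
    - {"dx": 0, "dy": 0, "dz": 25, "ax": 0, "ay": 0, "az": 0, "fingers": 0.2}
    - {"dx": 0, "dy": 0, "dz": 60, "ax": 0, "ay": 0, "az": 0, "fingers": 0.2}
    - {"dx": 0, "dy": 0, "dz": 95, "ax": 0, "ay": 0, "az": 0, "fingers": 0.2}
    - {"dx": 0, "dy": 0, "dz": 125, "ax": 0, "ay": 0, "az": 0, "fingers": 0.2}
    - {"dx": 0, "dy": 0, "dz": 142, "ax": 0, "ay": 0, "az": 0, "fingers": 0.2}
    - {"dx": 0, "dy": 0, "dz": 148, "ax": 0, "ay": 0, "az": 0, "fingers": 0.2}
    - {"dx": 0, "dy": 0, "dz": 150, "ax": 0, "ay": 0, "az": 0, "fingers": 0.2}
    - {"dx": 0, "dy": 0, "dz": 151, "ax": 0, "ay": 0, "az": 0, "fingers": 0.2}
    - {"dx": 0, "dy": 0, "dz": 151, "ax": 0, "ay": 0, "az": 0, "fingers": 0.2}
  newtons: 25

```text
time_s: 15.08
tcp_pos: [0.5496, 0.1918, 0.0802]
ee_rot: [0.001, -0.039, 0.999, 0.0]
wrist_force: [0.7, -0.4, -3.9]
opening: 0.385
grip_force: 25.0
```

Emit:
servo_tool:
  steps:
    - {"dx": 0, "dy": 0, "dz": 1, "ax": 0, "ay": 0, "az": 0, "fingers": 0.2}
    - {"dx": 0, "dy": 0, "dz": 2, "ax": 0, "ay": 0, "az": 0, "fingers": 0.2}
    - {"dx": 0, "dy": 0, "dz": 2, "ax": 0, "ay": 0, "az": 0, "fingers": 0.2}
  newtons: 25

```text
time_s: 15.45
tcp_pos: [0.5495, 0.1919, 0.0784]
ee_rot: [0.001, -0.039, 0.999, 0.0]
wrist_force: [-1.4, -0.1, 5.2]
opening: 0.39
grip_force: 25.0
```

Emit:
servo_tool:
  steps:
    - {"dx": 0, "dy": 0, "dz": 0, "ax": 0, "ay": 0, "az": 0, "fingers": 0.6}
    - {"dx": 0, "dy": 0, "dz": 0, "ax": 0, "ay": 0, "az": 0, "fingers": 0.6}
    - {"dx": 0, "dy": 0, "dz": 0, "ax": 0, "ay": 0, "az": 0, "fingers": 0.6}
    - {"dx": 0, "dy": 0, "dz": -15, "ax": 0, "ay": 0, "az": 0, "fingers": 0.6}
    - {"dx": 0, "dy": 0, "dz": -50, "ax": 0, "ay": 0, "az": 0, "fingers": 0.6}
    - {"dx": 0, "dy": 0, "dz": -100, "ax": 0, "ay": 0, "az": 0, "fingers": 0.6}
    - {"dx": 0, "dy": 0, "dz": -150, "ax": 0, "ay": 0, "az": 0, "fingers": 0.7}
    - {"dx": 0, "dy": -20, "dz": -180, "ax": 0, "ay": 0, "az": 0, "fingers": 0.8}
    - {"dx": 8, "dy": -65, "dz": -180, "ax": 0, "ay": 0, "az": 0.02, "fingers": 0.98}
    - {"dx": 14, "dy": -120, "dz": -180, "ax": 0, "ay": 0, "az": 0.04, "fingers": 0.98}
    - {"dx": 21, "dy": -175, "dz": -180, "ax": 0, "ay": 0, "az": 0.06, "fingers": 0.98}
    - {"dx": 28, "dy": -230, "dz": -180, "ax": 0, "ay": 0, "az": 0.08, "fingers": 0.98}
  newtons: 25

```text
time_s: 16.95
tcp_pos: [0.539, -0.0415, 0.2586]
ee_rot: [0.001, 0.001, 1.0, -0.0]
wrist_force: [1.5, 0.6, -0.8]
opening: 0.972
grip_force: 0.0
```

```bash
python3 - <<'E'
from h import *
s=manip.state();print(s["time_s"],s["tcp_pos"]);print(goto([.5245,-.404,.26],-.06+np.pi/2))
E
```

```text
16.95 [ 0.53900837 -0.0414602   0.25862042]
{'d': [13.7, -362.6, -1.2], 'a': [-0.0004, 0.0017, 0.0579]}
```

Emit:
servo_tool:
  steps:
    - {"dx": 2, "dy": -50, "dz": 0, "ax": 0, "ay": 0, "az": 0.01, "fingers": 0.98}
    - {"dx": 4, "dy": -105, "dz": 0, "ax": 0, "ay": 0, "az": 0.02, "fingers": 0.98}
    - {"dx": 6, "dy": -160, "dz": 0, "ax": 0, "ay": 0, "az": 0.03, "fingers": 0.98}
    - {"dx": 8, "dy": -215, "dz": 0, "ax": 0, "ay": 0, "az": 0.04, "fingers": 0.98}
    - {"dx": 10, "dy": -270, "dz": 0, "ax": 0, "ay": 0, "az": 0.05, "fingers": 0.98}
    - {"dx": 12, "dy": -320, "dz": 0, "ax": 0, "ay": 0, "az": 0.058, "fingers": 0.98}
    - {"dx": 13, "dy": -355, "dz": 0, "ax": 0, "ay": 0, "az": 0.058, "fingers": 0.98}
    - {"dx": 13, "dy": -360, "dz": 0, "ax": 0, "ay": 0, "az": 0.058, "fingers": 0.98}
    - {"dx": 13, "dy": -360, "dz": 0, "ax": 0, "ay": 0, "az": 0.058, "fingers": 0.98}
  newtons: 25

```text
time_s: 18.08
tcp_pos: [0.5253, -0.3991, 0.2577]
ee_rot: [-0.0, 0.03, 1.0, 0.0]
wrist_force: [0.0, 0.3, -0.9]
opening: 0.982
grip_force: 0.0
```

```bash
python3 - <<'E'
from h import *
s=manip.state();print(s["time_s"],s["tcp_pos"])
im=eyes.capture("wrist");c=eyes.get_calibration("wrist");R=eyes.regions_of("squeegee_2","wrist");it=eyes.capture("top")
cv2.imwrite("pics/m3.png",np.hstack([im[::2,::2],it[120:360,160:480]])[:,:,::-1].copy())
uv=proj(c,place(SQ,[.5245,-.4042,0,-.06]));print(uv.min(0),uv.max(0),[(round(r["conf"],2),np.round(r["rect"]).tolist()) for r in R])
r=min(R,key=lambda r:abs(r["rect"][0]-uv[:,0].mean())+abs(r["rect"][1]-uv[:,1].mean()))
f=lambda q:loss([q[0],q[1],0,q[2]],SQ,[(c,r["mask"])])
q0=np.array([.5245,-.4042,-.06])
b=min((minimize(f,q0+[0,0,a],method="Nelder-Mead",options=dict(initial_simplex=np.vstack([q0+[0,0,a]]+[q0+[0,0,a]+e for e in np.diag([.01,.01,.1])]))) for a in(0,.1,-.1)),key=lambda r:r.fun)
q=b.x;print(q,b.fun);print(proj(c,place(np.array([[-.065,0,.105],[.065,0,.105]]),[q[0],q[1],0,q[2]])))
print(goto([q[0],q[1],.070],q[2]+np.pi/2))
E
```

```text
18.075 [ 0.52530434 -0.39914359  0.2577176 ]
[302.27847935 146.56648426] [337.39950527 281.01089237] [(0.93, [190.0, 66.0, 87.0, 133.0]), (0.8, [598.0, 32.0, 82.0, 62.0]), (0.73, [324.0, 216.0, 32.0, 127.0]), (0.22, [475.0, 309.0, 25.0, 16.0])]
[ 0.52593292 -0.40101181 -0.09928306] 0.11830210479069003
[[325.88158922 151.64182246]
 [320.77711971 282.07509604]]
{'d': [-0.4, -3.1, 187.7], 'a': [0.0007, -0.0002, 0.0411]}
```

View pics/m3.png

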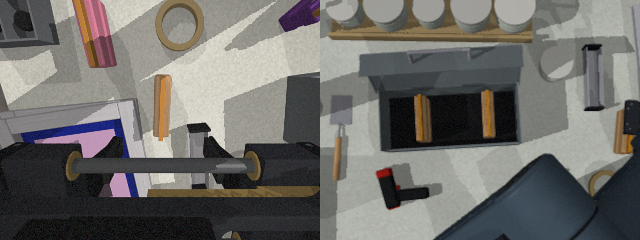

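The montage shows A standing upright in the cabinet at (423,117) and B under the wrist at (162,105). The scoop coater and print frame are near B, so I'll descend with a narrower opening.

Emit:
servo_tool:
  steps:
    - {"dx": 0, "dy": -3, "dz": 40, "ax": 0, "ay": 0, "az": 0.03, "fingers": 0.75}
    - {"dx": 0, "dy": -3, "dz": 85, "ax": 0, "ay": 0, "az": 0.035, "fingers": 0.75}
    - {"dx": 0, "dy": -3, "dz": 125, "ax": 0, "ay": 0, "az": 0.035, "fingers": 0.75}
    - {"dx": 0, "dy": -3, "dz": 160, "ax": 0, "ay": 0, "az": 0.035, "fingers": 0.75}
    - {"dx": 0, "dy": -3, "dz": 186, "ax": 0, "ay": 0, "az": 0.035, "fingers": 0.75}
    - {"dx": 0, "dy": -3, "dz": 186, "ax": 0, "ay": 0, "az": 0.035, "fingers": 0.75}
    - {"dx": 0, "dy": -3, "dz": 186, "ax": 0, "ay": 0, "az": 0.035, "fingers": 0.6}
    - {"dx": 0, "dy": -3, "dz": 186, "ax": 0, "ay": 0, "az": 0.035, "fingers": 0.4}
    - {"dx": 0, "dy": -3, "dz": 186, "ax": 0, "ay": 0, "az": 0.035, "fingers": 0.2}
    - {"dx": 0, "dy": -3, "dz": 186, "ax": 0, "ay": 0, "az": 0.035, "fingers": 0.2}
    - {"dx": 0, "dy": -3, "dz": 186, "ax": 0, "ay": 0, "az": 0.035, "fingers": 0.2}
  newtons: 25

```text
time_s: 19.6
tcp_pos: [0.5256, -0.4028, 0.0722]
ee_rot: [0.0, 0.048, 0.999, -0.0]
wrist_force: [-0.1, 1.3, 3.7]
opening: 0.388
grip_force: 25.0
```

```bash
python3 - <<'E'
from h import *
s=manip.state();print(s["tcp_pos"],s["opening"]);a=.079
P=place(np.array([[0,-.010,.23]]),[.5548,.1077,0,a])[0];print(P,goto(P,a+np.pi/2))
E
```

```text
[ 0.52556801 -0.40278707  0.07215515] 0.38787170268814697
[0.55558918 0.09773119 0.23      ] {'d': [17.5, 501.1, -157.9], 'a': [-0.0001, 0.0006, -0.1741]}
```

Emit:
servo_tool:
  steps:
    - {"dx": 0, "dy": 0, "dz": -15, "ax": 0, "ay": 0, "az": 0, "fingers": 0.2}
    - {"dx": 0, "dy": 0, "dz": -55, "ax": 0, "ay": 0, "az": 0, "fingers": 0.2}
    - {"dx": 0, "dy": 0, "dz": -105, "ax": 0, "ay": 0, "az": 0, "fingers": 0.2}
    - {"dx": 0, "dy": 15, "dz": -145, "ax": 0, "ay": 0, "az": 0, "fingers": 0.2}
    - {"dx": 2, "dy": 45, "dz": -160, "ax": 0, "ay": 0, "az": -0.02, "fingers": 0.2}
    - {"dx": 3, "dy": 95, "dz": -160, "ax": 0, "ay": 0, "az": -0.04, "fingers": 0.2}
    - {"dx": 5, "dy": 145, "dz": -160, "ax": 0, "ay": 0, "az": -0.06, "fingers": 0.2}
    - {"dx": 7, "dy": 195, "dz": -160, "ax": 0, "ay": 0, "az": -0.08, "fingers": 0.2}
    - {"dx": 9, "dy": 245, "dz": -160, "ax": 0, "ay": 0, "az": -0.1, "fingers": 0.2}
    - {"dx": 11, "dy": 295, "dz": -160, "ax": 0, "ay": 0, "az": -0.12, "fingers": 0.2}
    - {"dx": 13, "dy": 345, "dz": -160, "ax": 0, "ay": 0, "az": -0.14, "fingers": 0.2}
    - {"dx": 15, "dy": 395, "dz": -160, "ax": 0, "ay": 0, "az": -0.16, "fingers": 0.2}
  newtons: 25

```text
time_s: 21.1
tcp_pos: [0.5474, -0.0067, 0.2317]
ee_rot: [0.0, -0.033, 0.999, -0.0]
wrist_force: [-0.1, -0.2, -3.2]
opening: 0.389
grip_force: 25.0
```

Emit:
servo_tool:
  steps:
    - {"dx": 0, "dy": 45, "dz": 0, "ax": 0, "ay": 0, "az": -0.01, "fingers": 0.2}
    - {"dx": 0, "dy": 85, "dz": 0, "ax": 0, "ay": 0, "az": -0.01, "fingers": 0.2}
    - {"dx": 0, "dy": 105, "dz": 0, "ax": 0, "ay": 0, "az": -0.01, "fingers": 0.2}
    - {"dx": 0, "dy": 105, "dz": 0, "ax": 0, "ay": 0, "az": -0.01, "fingers": 0.2}
  newtons: 25

```text
time_s: 21.6
tcp_pos: [0.5407, 0.0973, 0.2315]
ee_rot: [-0.0, -0.039, 0.999, -0.0]
wrist_force: [0.5, -0.4, -2.5]
opening: 0.385
grip_force: 25.0
```

```bash
python3 - <<'E'
from h import *
s=manip.state();print(s["time_s"],s["tcp_pos"],s["opening"]);a=.079
P=place(np.array([[0,-.011,.081]]),[.5548,.1077,0,a])[0];print(goto(P,a+np.pi/2))
E
```

```text
21.6 [0.5406691  0.09727524 0.23151616] 0.3852942395419718
{'d': [-14.9, -1.6, 150.5], 'a': [-0.0007, -0.0001, -0.0014]}
```

Emit:
servo_tool:
  steps:
    - {"dx": -10, "dy": -1, "dz": 10, "ax": 0, "ay": 0, "az": 0, "fingers": 0.2}
    - {"dx": -15, "dy": -1, "dz": 30, "ax": 0, "ay": 0, "az": 0, "fingers": 0.2}
    - {"dx": -15, "dy": -1, "dz": 65, "ax": 0, "ay": 0, "az": 0, "fingers": 0.2}
    - {"dx": -15, "dy": -1, "dz": 100, "ax": 0, "ay": 0, "az": 0, "fingers": 0.2}
    - {"dx": -15, "dy": -1, "dz": 128, "ax": 0, "ay": 0, "az": 0, "fingers": 0.2}
    - {"dx": -15, "dy": -1, "dz": 143, "ax": 0, "ay": 0, "az": 0, "fingers": 0.2}
    - {"dx": -15, "dy": -1, "dz": 148, "ax": 0, "ay": 0, "az": 0, "fingers": 0.2}
    - {"dx": -15, "dy": -1, "dz": 149, "ax": 0, "ay": 0, "az": 0, "fingers": 0.2}
    - {"dx": -15, "dy": -1, "dz": 150, "ax": 0, "ay": 0, "az": 0, "fingers": 0.2}
    - {"dx": -15, "dy": -1, "dz": 150, "ax": 0, "ay": 0, "az": 0, "fingers": 0.2}
  newtons: 25

```text
time_s: 22.85
tcp_pos: [0.5565, 0.0968, 0.0822]
ee_rot: [0.001, -0.038, 0.999, -0.0]
wrist_force: [0.5, -0.4, -2.7]
opening: 0.389
grip_force: 25.0
```

Emit:
servo_tool:
  steps:
    - {"dx": 0, "dy": 0, "dz": 1, "ax": 0, "ay": 0, "az": 0, "fingers": 0.2}
    - {"dx": 0, "dy": 0, "dz": 2, "ax": 0, "ay": 0, "az": 0, "fingers": 0.2}
    - {"dx": 0, "dy": 0, "dz": 2.5, "ax": 0, "ay": 0, "az": 0, "fingers": 0.2}
    - {"dx": 0, "dy": 0, "dz": 2.5, "ax": 0, "ay": 0, "az": 0, "fingers": 0.2}
  newtons: 25

```text
time_s: 23.35
tcp_pos: [0.5562, 0.0969, 0.0801]
ee_rot: [0.0, -0.038, 0.999, -0.0]
wrist_force: [-1.4, 0.3, 5.3]
opening: 0.388
grip_force: 25.0
```

Emit:
servo_tool:
  steps:
    - {"dx": 0, "dy": 0, "dz": 0, "ax": 0, "ay": 0, "az": 0, "fingers": 0.6}
    - {"dx": 0, "dy": 0, "dz": 0, "ax": 0, "ay": 0, "az": 0, "fingers": 0.6}
    - {"dx": 0, "dy": 0, "dz": 0, "ax": 0, "ay": 0, "az": 0, "fingers": 0.6}
    - {"dx": 0, "dy": 0, "dz": -15, "ax": 0, "ay": 0, "az": 0, "fingers": 0.6}
    - {"dx": 0, "dy": 0, "dz": -50, "ax": 0, "ay": 0, "az": 0, "fingers": 0.6}
    - {"dx": 0, "dy": 0, "dz": -100, "ax": 0, "ay": 0, "az": 0, "fingers": 0.6}
    - {"dx": 0, "dy": 0, "dz": -150, "ax": 0, "ay": 0, "az": 0, "fingers": 0.6}
    - {"dx": 30, "dy": -50, "dz": -180, "ax": 0, "ay": 0, "az": 0, "fingers": 0.6}
    - {"dx": 60, "dy": -105, "dz": -180, "ax": 0, "ay": 0, "az": 0, "fingers": 0.6}
    - {"dx": 80, "dy": -160, "dz": -180, "ax": 0, "ay": 0, "az": 0, "fingers": 0.6}
    - {"dx": 90, "dy": -215, "dz": -180, "ax": 0, "ay": 0, "az": 0, "fingers": 0.6}
    - {"dx": 90, "dy": -270, "dz": -180, "ax": 0, "ay": 0, "az": 0, "fingers": 0.6}
  newtons: 25

```text
time_s: 24.85
tcp_pos: [0.4856, -0.1808, 0.2602]
ee_rot: [0.001, -0.037, 0.999, -0.0]
wrist_force: [0.7, -0.3, 0.1]
opening: 0.602
grip_force: 0.0
```

```bash
python3 - <<'E'
from h import *
s=manip.state();print(s["time_s"],s["tcp_pos"],s["wrist_force"])
isc=eyes.capture("scene");it=eyes.capture("top")
cv2.imwrite("pics/m4.png",cv2.resize(np.hstack([isc[120:400,150:470],it[120:400,160:480]]),(800,350))[:,:,::-1].copy())
E
```

```text
24.85 [ 0.48564291 -0.18080109  0.26022776] [ 0.74326911 -0.3391984   0.05371182]
```

View pics/m4.png

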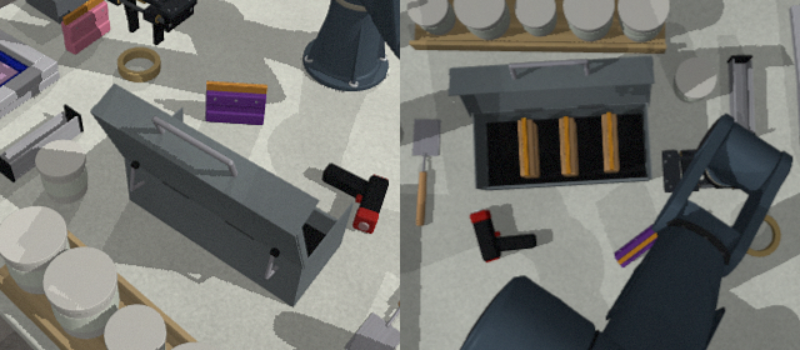

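The three squeegees stand parallel in the cabinet at (528,147), (568,145) and (610,142). The lid is open on its stop and the bystanders look unmoved.

```bash
python3 -c "
from plant import manip
print(manip.close_job())"
```

```text
the job is handed in; nothing more can be done
None
```

The job is handed in at about 25 s: the lid is open on its stop, both squeegees stand blade up beside the stored one, lined up front to back, and nothing else on the bench looks moved in the last pictures.

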